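# Cover the specimen sorter and hold its collar on the shaft flat

### The job

Close up the round bench sorter: lay the loose cover over the shaft onto the pot so that it sits seated and level on the rim, and let go of it. Next, with the collar still well away, take the bare shaft end in the fingers, find its blue flat and turn the shaft until the flat faces the red mark on the sorter's foot. Then put the brass collar over the shaft end with its set-screw on that flat and finish while holding it there level in the gripper, about 1 cm clear above the cover's black hub, the flat still facing the mark; do not let it go, and leave the dish, gold lid and bottles where they stand.

Things in the scene. Friction and masses are not known exactly. Their poses are not given: they have to be found in the camera images.
- sorter: bench sorter, fixed: grey round foot 132 mm across, 20 mm high, with an open steel pot on it, 100 mm outside, 4 mm wall, rim 60 mm above the bench. Origin on the shaft axis at bench height, z up. The red mark on the foot lies on its -x side; a black switch sticks out 4 mm on the +x side. A fixed stereo microscope, 357 mm tall, stands just left of the work (y > -0.13).
- rim (a point): centre of the pot's rim, on the shaft axis, 60 mm above the bench
- flat (a point): middle of the blue flat, 6 mm from the shaft axis, 101 mm above the bench
- shaft: upright 22 mm steel shaft in the middle of the pot, its end 116 mm above the bench. From 86 mm up it has a flat, painted blue, 6 mm from the axis: 17 mm thick there. The last 5 mm taper to 0.7 of the size. Origin: on the axis at bench height; its -x axis is the flat's outward normal. It turns stiffly (0.04 N m) about z and stays put; it starts 0.5 to 1.3 rad counter-clockwise (seen from above) of the mark.
- shaft_end (a point): centre of the shaft's end, 116 mm above the bench
- cover: loose green metal disc, 106 mm, 0.18 kg, lying right way up. Origin: centre of its underside, z up; alike all round. Upward from there: lip 82 mm outside (0-6 mm), plate (6-10 mm), black hub to grip, 44 mm outside (10-28 mm); 34 mm hole right through. Seated, the plate lies on the rim, the lip inside it (5 mm play): origin 54 mm, hub top 82 mm above the bench.
- collar: loose brass ring, 46 mm outside, 27 mm bore, 20 mm high, 0.12 kg, lying flat. Origin: on its axis at the underside, z up. A 5 mm dark set-screw, 10 mm up, passes through its -x side, tip 8.4 mm from the axis, so the collar goes over the shaft only with the screw at the flat; its black head reaches 35 mm from the axis. Grip it across y.
- screw_tip (a point): inner tip of the collar's set-screw, on the collar's -x side
- lid_gold: bystander, loose, to be left alone: gold screw band of a canning jar, 72x72x15 mm, lying on the bench near the robot
- glass_dish_b: bystander, loose, to be left alone: round glass sorting dish, 84x84x26 mm, near the robot
- squeeze_bottle: bystander, loose, to be left alone: milky open squeeze bottle, 45x45x117 mm, behind the work to the right
- glue_bottle: bystander, loose, to be left alone: white glue bottle with orange tip, 38x57x151 mm, behind the work to the right
Things that resemble listed ones, but are neither listed nor needed, are in the scene too. There is more than one size of the cover; the job needs the larger.

How it is judged:
By the outcome, as a careful person would: the job done as asked, in the order asked, and still so for the second after the job is handed in, while the arm keeps its last pose, push and grip.
It also fails if it takes over 72 s, if anything falls off the work surface, if the arm or the gripper's body presses on something with over 40 N, if the wrist force passes 120 N, or if a joint passes its speed limit or range.

### The arm

A 7-joint arm with a two-finger parallel gripper is mounted at the origin on a cart in front of the work surface, level with it; the furniture and walls round the work are solid. World frame = base frame: x ahead of the robot, y to its left, z up, the work surface at z = 0. Lengths are in m, angles in degrees, forces in N, time in s.
With the tool pointing down it reaches from about 0.425 to 0.825 m from the base axis. Payload 3.6 kg.
Tool frame: the origin (TCP) lies midway between the tips of the shut fingers; the grasp point (between the pads) lies 19 mm behind it; z points along the fingers, y is the line along which they close (so a half turn about z gives the same grasp; the last joint's range is limited). The gripper opens to 93 mm and grips with 3 to 60 N. Pads are 15 mm wide; open, the fingers measure 128 mm over their backs; the gripper's body (75 mm by 188 mm) begins 65 mm behind the grasp point.
Start: joints at [-72.622, 35.231, -0.722, 81.555, 0.464, 63.22, -2.315], TCP at [0.21, 0.615, 0.219] pointing down, gripper open.
Joint ranges: [-178.69, 178.69], [-17.37, 117.87], [-77.05, 75.6], [15.02, 138.74], [-78.02, 258.01], [0.78, 113.62], [-162.83, 162.83]. Speed limits (degrees/s): [159.86, 159.86, 180, 180, 180, 180, 180].

### API

Orientations are given as [roll, pitch, yaw] about the fixed x, y, z axes, in that order (R = Rz(yaw) Ry(pitch) Rx(roll)).
In Python, from bench import r gives the robot as it stands. The module is installed in compiled form; this text tells all that it offers.
- The arm moves only by the tool send_rows, never from a script. Its argument "motion" is a list of rows, each a list of 3 entries, a list of its own where there are three numbers: the shift along the world's x, y, z in units of 50 mm (1.0 is 50 mm), then the turn about the world's z in units of 10 degrees (1.0 is 10 degrees), then the closure, from 0 (fully open) to 1 (shut). A call has 1 to 5 rows; each row is the pose to reach, as a shift and turn from the pose commanded when the call began; what a row does not reach only later rows make up. A row lasts 1/8 s, in which the tool goes at most 62.5 mm and 10.7 degrees, less where a joint would pass 70% of its speed; a pose out of reach is approached as far as the arm can. A call with a gripper value outside its range is refused whole. The fingers move at their own pace and stop on an object; "squeeze" is the grip in N (left out, the last holds). Time passes only in rows, so rows that repeat a pose let the fingers close. It gives the time, the measured TCP pose, the force, the opening and the grip force at its end, in the units of the state.
- r.sense(): the state, without advancing time (a new reading comes with each control period).
- r.snapshot(name): name is "side" or "top" or "wrist"; returns (picture, depth): 420x560x3 uint8, red, green, blue; 420x560 float32, m along the optical axis (not along the pixel's ray), 0 where there is no reading.
- r.camera_model(name): a dict with "camera_matrix" (3x3 intrinsics, pixels), "R" (3x3) and "t" (3): a world point X has camera coordinates R X + t. Camera axes: x right, y down, z forward; pixel columns grow to the right and rows downward; lengths in m; the calibration is good to about 2 mm. The wrist camera is an equidistant fisheye: a pixel r from the principal point sees the ray r / f radians off the axis. A picture is of the moment at which its call begins: read the wrist's pose just before it. camera_model takes no time and is no camera call; for the wrist camera it gives the pose at the moment of the call.
- r.hand_in(): hands the job in; it is judged then, once.
Trained networks look in the newest picture that a camera, given by its name, has taken for a name from the list of things; names that differ only in an ending like _2 or _b are one class to them, and where a whole thing is asked for, a point or a joint stands for the part that bears it (a point fixed in the world has none). Each returns a list of dicts, best first, with "confidence" (0 to 1); they miss things now and then, are a little off and sometimes report something else, mostly with a low value. They report only what shows in the picture. A call takes as long as a camera call. They do not tell look-alikes from the thing itself.
- r.look_for(camera, name): "at" ([x, y, z] in m, in world coordinates, good to about 4 mm: the middle of the surface that is visible of it).
- r.outline_of(camera, name): "pixels" (420x560 bool, what is visible of it).
- r.tip_of(camera, name): "at" ([x, y, z] in m, in world coordinates, good to about 4 mm: a listed point, or the origin of a listed thing).
The state is a dict: "time_s": time; "qpos": joint angles; "joint_vel": joint speeds; "joint_efforts": joint torques, N m; "ee_pos": TCP position; "tcp_rot": TCP orientation; "contact_force": force on the tool from outside, world axes, zero at the start; "moment": the same for the moment, N m; "finger_gap": finger opening in m; "gripper_force": force on a finger pad.
Only numpy, scipy, OpenCV 4.12 (cv2) and the standard library are available. Lean on these libraries where they do the work, as an engineer would, in place of code of your own. Each camera call takes 0.05 s, during which the arm holds its last target. There are 200 camera calls.

## Working session

There is one attempt and no reset: what is moved stays moved. The work goes in short steps, Python scripts to look and compute and a tool call to move; the robot and the scene stay as the last step left them, time stands still between calls to the robot, and variables do not carry over. Pictures are saved under pics/ and viewed, at most 10 in all, crops included, and the job is handed in when it is done.

Besides the shell and the picture viewer there is one more tool, called after "Request:" as a command line: name --argument value ..., lists and objects as JSON in quotes. send_rows: Moves the arm, as the interface text tells. Its arguments: {"type":"object","properties":{"motion":{"type":"array"},"squeeze":{"type":"number"}},"required":["motion"]}

```bash
mkdir -p pics; cat > h.py <<'E'
from bench import r
import numpy as np, cv2
def save(cam,name,crop=None,scale=1):
    im,d=r.snapshot(cam)
    o=im if crop is None else im[crop[1]:crop[3],crop[0]:crop[2]]
    o=cv2.resize(o,None,fx=scale,fy=scale,interpolation=cv2.INTER_CUBIC)
    cv2.imwrite('pics/'+name+'.png',o[:,:,::-1]); return im,d
def pts(cam,d):
    m=r.camera_model(cam);K=np.array(m['camera_matrix']);R=np.array(m['R']);t=np.array(m['t'])
    v,u=np.mgrid[:d.shape[0],:d.shape[1]]
    x=(u-K[0,2])/K[0,0];y=(v-K[1,2])/K[1,1]
    if cam=='wrist':
        th=np.hypot(x,y);s=np.where(th>1e-6,np.tan(th)/np.maximum(th,1e-6),1);x=x*s;y=y*s
    P=np.stack([x*d,y*d,d],-1)
    P=(P-t)@R
    P[d<=0]=np.nan
    return P
def px(cam,X):
    m=r.camera_model(cam);K=np.array(m['camera_matrix']);c=np.array(m['R'])@np.array(X)+np.array(m['t'])
    if cam=='wrist':
        rr=np.hypot(c[0],c[1]);th=np.arctan2(rr,c[2]);return K[0,2]+K[0,0]*th*c[0]/rr,K[1,2]+K[1,1]*th*c[1]/rr
    return K[0,2]+K[0,0]*c[0]/c[2],K[1,2]+K[1,1]*c[1]/c[2]
def fitc(p):
    A=np.c_[2*p,np.ones(len(p))];s=np.linalg.lstsq(A,(p**2).sum(1),rcond=None)[0]
    return s[:2],np.sqrt(s[2]+s[:2]@s[:2])
E
python3 - <<'E'
from h import *
a,_=save('top','top0');b,_=save('side','side0')
cv2.imwrite('pics/both.png',cv2.resize(np.vstack([a,b]),(400,600))[:,:,::-1])
for c in('top','side'):
  for n in('rim','flat','shaft_end','cover','collar','screw_tip','sorter'):
    for o in r.tip_of(c,n)[:4]:
      print(c,n,np.round(o['at'],4),round(o['confidence'],2),np.round(px(c,o['at'])))
s=r.sense();print(s['time_s'],s['ee_pos'],s['tcp_rot'],s['finger_gap'],s['contact_force'])
E
```

```text
top rim [ 0.5762 -0.3505  0.0599] 0.81 [352. 185.]
top flat [ 0.5694 -0.3508  0.0996] 0.6 [356. 183.]
top flat [ 5.783e-01 -3.457e-01 -2.000e-04] 0.22 [345. 190.]
top shaft_end [ 0.5802 -0.3518  0.1174] 0.61 [358. 176.]
top cover [ 0.4339 -0.2069 -0.003 ] 0.73 [289. 252.]
top cover [ 0.4981  0.1506 -0.0018] 0.67 [137. 228.]
top collar [ 0.4862 -0.4713 -0.003 ] 0.71 [400. 227.]
top screw_tip [ 0.4789 -0.4712  0.0128] 0.79 [402. 229.]
top sorter [ 0.5744 -0.344  -0.0009] 0.95 [344. 192.]
top sorter [ 0.38   -0.3631 -0.0004] 0.52 [357. 273.]
side flat [ 0.572  -0.3491  0.1037] 0.52 [357. 217.]
side shaft_end [ 0.5803 -0.3465  0.1164] 0.69 [358. 212.]
side cover [ 4.383e-01 -2.071e-01  2.000e-04] 0.65 [291. 261.]
side cover [0.502  0.1527 0.0019] 0.61 [182. 206.]
side collar [ 0.4866 -0.4703  0.002 ] 0.6 [388. 273.]
side collar [ 0.4736 -0.4771  0.009 ] 0.29 [390. 277.]
side screw_tip [ 0.4777 -0.4749  0.0085] 0.79 [389. 276.]
side sorter [ 0.5808 -0.3459 -0.0028] 0.62 [352. 232.]
0.8 [0.21044049 0.61496933 0.21867775] [-1.79999785e+02 -3.75026393e-03  1.61107809e+02] 0.09293745243840174 [-0.88396158  0.61647102  0.22459323]
```

View pics/top0.png

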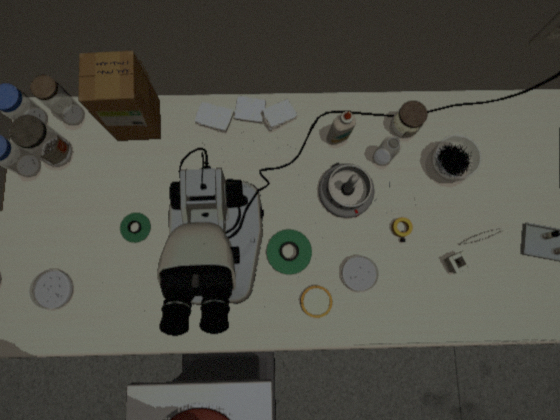

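View pics/side0.png

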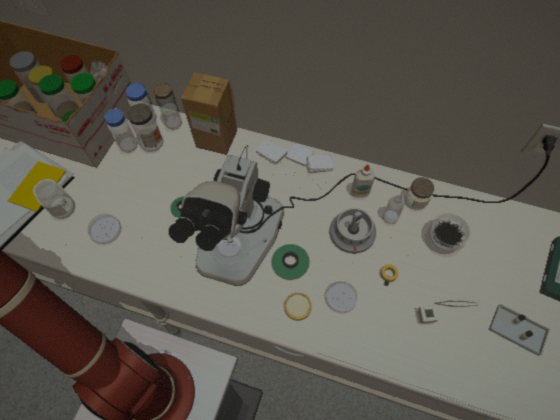

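The top view shows two green discs. The one at (135,227) is small and lies left of the microscope. The one at (289,252) is larger, so it fits the 106 mm description. The sorter is at (349,188) with its red mark at (356,211), and the collar is at (402,227). I'll measure each one and confirm in a crop.

```bash
python3 - <<'E'
from h import *
im={};P={}
for c in('top','side'):
  im[c],d=r.snapshot(c);P[c]=pts(c,d)
  for n in('cover','collar'):
    for o in r.outline_of(c,n)[:2]:
      m=o['pixels']; q=P[c][m]; q=q[~np.isnan(q[:,0])]
      print(c,n,round(o['confidence'],2),len(q),'z pct',np.round(np.percentile(q[:,2],[5,50,95]),4))
      hull=cv2.findContours(m.astype(np.uint8),0,1)[0]; hull=max(hull,key=len)[:,0]
      e=P[c][hull[:,1],hull[:,0]];e=e[~np.isnan(e[:,0])]
      print('   mean',np.round(q.mean(0),4),'ext',np.round(np.ptp(q,axis=0),4), 'edgefit',*[np.round(v,4) for v in fitc(e[:,:2])])
  H=cv2.cvtColor(im[c],cv2.COLOR_RGB2HSV).astype(int)
  near=np.hypot(P[c][...,0]-.578,P[c][...,1]+.349)<.075
  red=near&((H[...,0]<8)|(H[...,0]>172))&(H[...,1]>110)&(H[...,2]>50)
  blue=near&(H[...,0]>95)&(H[...,0]<130)&(H[...,1]>80)&(P[c][...,2]>.07)
  for nm,mm in(('red',red),('blue',blue)):
    print(c,nm,mm.sum(),np.round(np.nanmean(P[c][mm],axis=0),4) if mm.any() else '', np.argwhere(mm).mean(0) if mm.any() else '')
  s=near&(P[c][...,2]>.105); print(c,'shaft top',s.sum(),np.round(P[c][s].mean(0),4))
  s=near&(P[c][...,2]>.054)&(P[c][...,2]<.066); q=P[c][s]; rr=np.hypot(q[:,0]-.578,q[:,1]+.349); q=q[rr>.04];print(c,'rim',len(q),fitc(q[:,:2]),q[:,2].mean())
a=cv2.resize(im['top'][150:280,260:430],None,fx=4.5,fy=4.5,interpolation=cv2.INTER_CUBIC)
cv2.imwrite('pics/crop1.png',cv2.convertScaleAbs(a,alpha=1.6)[:,:,::-1])
E
```

```text
top cover 0.93 1490 z pct [0.0063 0.0097 0.0264]
   mean [ 0.4344 -0.2044  0.0109] ext [0.1036 0.1046 0.035 ] edgefit [ 0.4351 -0.2044] 0.0519
top cover 0.62 630 z pct [0.0035 0.0067 0.0185]
   mean [0.4982 0.1514 0.0076] ext [0.0671 0.0679 0.0235] edgefit [0.4987 0.152 ] 0.0335
top collar 0.77 325 z pct [-0.0001  0.0174  0.0221]
   mean [ 0.484  -0.4698  0.0145] ext [0.062  0.0499 0.0295] edgefit [ 0.4843 -0.4721] 0.025
top red 9 [ 0.5234 -0.3641  0.0208] [210.88888889 355.88888889]
top blue 0  
top shaft top 71 [ 0.5769 -0.3429  0.1138]
top rim 269 (array([ 0.57674419, -0.34485577]), np.float64(0.04774873533667799)) 0.05873274879625127
side cover 0.43 171 z pct [0.0013 0.0058 0.0177]
   mean [0.4925 0.1674 0.0086] ext [0.1773 0.172  0.3283] edgefit [0.4797 0.0745] 0.099
side collar 0.8 252 z pct [-0.0015  0.0155  0.0215]
   mean [ 0.4822 -0.4714  0.013 ] ext [0.0614 0.0495 0.0288] edgefit [ 0.483  -0.4726] 0.025
side red 5 [ 0.5236 -0.3657  0.0182] [247.8 354.6]
side blue 0  
side shaft top 46 [ 0.5753 -0.3447  0.1119]
side rim 177 (array([ 0.57588433, -0.34596058]), np.float64(0.04775037090336736)) 0.05771478114680868
```

View pics/crop1.png

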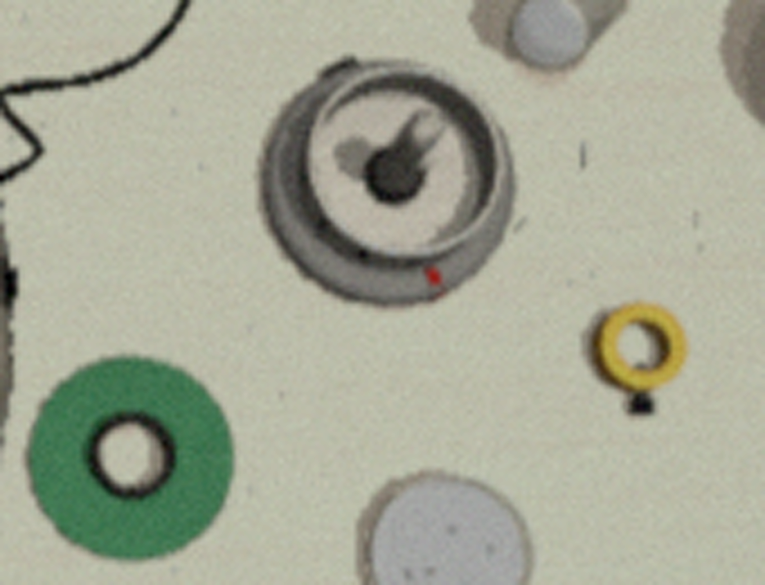

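The crop confirms the larger disc at top (289,252), with a measured radius of 52 mm against 34 mm for the other. The mark lies on the foot's near-right side, which puts the sorter yaw at about 20°. Before moving I'll check the microscope clearance and the collar's yaw.

```bash
python3 - <<'E'
from h import *
Q=[]
for c in('top','side'):
  im,d=r.snapshot(c);P=pts(c,d);Q.append(P.reshape(-1,3))
  H=cv2.cvtColor(im,cv2.COLOR_RGB2HSV).astype(int)
  near=np.hypot(P[...,0]-.46,P[...,1]+.471)<.035
  dk=near&(H[...,2]<60); 
  print(c,'screw head',dk.sum(),np.round(np.nanmean(P[dk],axis=0),4))
  w=np.hypot(P[...,0]-.484,P[...,1]+.4715)<.03
  br=w&(H[...,0]>12)&(H[...,0]<32)&(H[...,1]>120)&(P[...,2]>.015); q=P[br]; print('brass',br.sum(),np.round(q.mean(0),4),np.round([q.min(0),q.max(0)],4))
q=np.vstack(Q);q=q[~np.isnan(q[:,0])]
m=q[(q[:,1]>-.3)&(q[:,1]<.25)&(q[:,0]>.15)&(q[:,0]<.8)&(q[:,2]>.05)]
for z in np.arange(.05,.45,.05):
  s=m[(m[:,2]>z)&(m[:,2]<=z+.05)]
  if len(s)>3: print(round(z,2),len(s),'x',np.round(np.percentile(s[:,0],[1,99]),3),'y',np.round(np.percentile(s[:,1],[1,99]),3),'lat to cover line max', round(np.percentile(-(s@[ .426,.9045,0]),99),3))
m=q[(q[:,1]>.2)&(q[:,1]<.75)&(q[:,0]>.0)&(q[:,0]<.9)&(q[:,2]>.05)]
for z in np.arange(.05,.45,.05):
  s=m[(m[:,2]>z)&(m[:,2]<=z+.05)]
  if len(s)>3: print('left',round(z,2),len(s),np.round(s.min(0),2),np.round(s.max(0),2))
E
```

```text
top screw head 56 [ 0.4698 -0.4677  0.0109]
brass 174 [ 0.4846 -0.47    0.0191] [[ 0.4642 -0.4919  0.0153]
 [ 0.5048 -0.4476  0.0239]]
side screw head 11 [ 0.4534 -0.4712  0.0131]
brass 116 [ 0.4834 -0.4717  0.0183] [[ 0.4624 -0.4942  0.015 ]
 [ 0.5044 -0.4503  0.0247]]
0.05 1181 x [0.46  0.796] y [-0.299  0.203] lat to cover line max 0.027
0.1 1174 x [0.508 0.795] y [-0.105  0.204] lat to cover line max -0.134
0.15 3258 x [0.389 0.788] y [-0.106  0.201] lat to cover line max -0.093
0.2 6790 x [0.399 0.798] y [-0.083  0.204] lat to cover line max -0.091
0.25 1062 x [0.332 0.578] y [-0.104 -0.009] lat to cover line max -0.06
0.3 9769 x [0.282 0.449] y [-0.097  0.016] lat to cover line max -0.048
0.35 380 x [0.298 0.312] y [-0.086  0.005] lat to cover line max -0.05
left 0.05 4914 [0.35 0.2  0.05] [0.85 0.75 0.1 ]
left 0.1 8652 [0.35 0.2  0.1 ] [0.85 0.75 0.15]
left 0.15 6819 [0.54 0.2  0.15] [0.85 0.75 0.2 ]
left 0.2 5321 [0.54 0.2  0.2 ] [0.85 0.75 0.25]
left 0.25 3369 [0.83 0.2  0.25] [0.85 0.75 0.3 ]
left 0.3 3401 [0.83 0.2  0.3 ] [0.85 0.75 0.35]
left 0.35 1486 [0.84 0.2  0.35] [0.85 0.58 0.4 ]
left 0.4 392 [0.83 0.2  0.4 ] [0.85 0.36 0.44]
```

Request:
send_rows --motion '[[[0, 0, 1.2], -1, 0], [[0, 0, 2.4], -2, 0], [[0, 0, 3.6], -3, 0], [[0, 0, 4.7], -4, 0], [[0.6, -0.8, 4.7], -5, 0]]'

```text
time_s: 1.82
ee_pos: [0.2382, 0.5792, 0.4582]
tcp_rot: [179.6, -0.6, 111.3]
contact_force: [0.8, -0.0, -1.7]
finger_gap: 0.0929
gripper_force: 0.0
```

Request:
send_rows --motion '[[[0.75, -0.9, 0], -1, 0], [[1.5, -1.8, 0], -2, 0], [[2.3, -2.7, 0], -2.1, 0], [[3.1, -3.6, 0], -2.1, 0], [[3.9, -4.5, 0], -2.1, 0]]'

```text
time_s: 2.45
ee_pos: [0.4364, 0.3484, 0.4539]
tcp_rot: [180.0, -0.0, 90.1]
contact_force: [0.3, 0.6, 0.6]
finger_gap: 0.0928
gripper_force: 0.0
```

Request:
send_rows --motion '[[[0.8, -0.9, 0], 0, 0], [[1.6, -1.8, 0], 0, 0], [[2.4, -2.7, 0], 0, 0], [[2.6, -3.9, 0], 0, 0], [[2.3, -5.0, 0], 0, 0]]'

```text
time_s: 3.08
ee_pos: [0.5514, 0.0971, 0.4523]
tcp_rot: [-179.9, 0.1, 90.0]
contact_force: [0.7, -0.5, -0.4]
finger_gap: 0.0931
gripper_force: 0.0
```

Request:
send_rows --motion '[[[-0.45, -1.15, 0], 0, 0], [[-0.9, -2.3, 0], 0, 0], [[-1.35, -3.45, 0], 0, 0], [[-1.8, -4.6, 0], 0, 0], [[-2.2, -5.75, 0], 0, 0]]'

```text
time_s: 3.7
ee_pos: [0.4393, -0.1892, 0.4541]
tcp_rot: [179.9, -0.0, 90.1]
contact_force: [0.3, 0.2, 0.5]
finger_gap: 0.0932
gripper_force: 0.0
```

Request:
send_rows --motion '[[[-0.1, -0.25, -1], 0, 0], [[-0.1, -0.25, -2.2], 0, 0], [[-0.1, -0.25, -3.4], 0, 0], [[-0.1, -0.25, -4.5], 0, 0], [[-0.1, -0.25, -5.0], 0, 0]]'

```text
time_s: 4.32
ee_pos: [0.4339, -0.1989, 0.201]
tcp_rot: [-179.7, -0.1, 90.1]
contact_force: [0.5, -0.2, 0.7]
finger_gap: 0.0932
gripper_force: 0.0
```

```bash
python3 - <<'E'
from h import *
s=r.sense();print(s['time_s'],s['ee_pos'],s['tcp_rot'],s['contact_force'])
im,d=save('wrist','w1')
P=pts('wrist',d)
for o in r.tip_of('wrist','cover')[:2]: print('tip',np.round(o['at'],4),o['confidence'],px('wrist',o['at']))
for o in r.outline_of('wrist','cover')[:1]:
  q=P[o['pixels']];q=q[~np.isnan(q[:,0])];print(len(q),np.percentile(q[:,2],[5,50,95]))
  for lo,hi in((.004,.016),(.022,.034)):
    w=q[(q[:,2]>lo)&(q[:,2]<hi)];print(lo,len(w),w.mean(0),(w[:,:2].min(0)+w[:,:2].max(0))/2,np.ptp(w[:,:2],axis=0))
print(np.nanmin(P[...,2]))
E
```

```text
4.325 [ 0.43392277 -0.19894582  0.20096539] [-1.79748449e+02 -1.11044715e-01  9.01162779e+01] [ 0.52207758 -0.19685641  0.68708538]
tip [ 0.4334 -0.2056 -0.0011] 0.89 (np.float64(279.9659194944414), np.float64(189.46449632437222))
tip [ 0.4838 -0.4767 -0.0011] 0.21 (np.float64(312.5216820587786), np.float64(364.13493204027816))
5953 [0.00712603 0.00858342 0.02604091]
0.004 5264 [ 0.43390978 -0.20310067  0.00853008] [ 0.43402465 -0.20551197] [0.10436555 0.10485576]
0.022 524 [ 0.43452415 -0.2049172   0.02603294] [ 0.43450794 -0.20527344] [0.04345289 0.04311318]
-0.8688245696570221
```

View pics/w1.png

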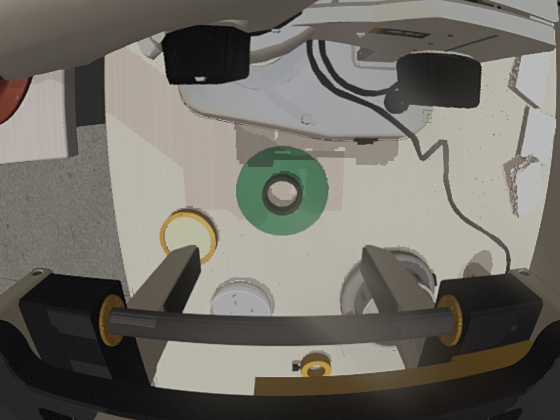

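The wrist view shows the cover at (282,191), centred at (0.434,-0.2055). Next I check where the camera body sits relative to the microscope.

```bash
python3 - <<'E'
from h import *
m=r.camera_model('wrist');R=np.array(m['R']);c=-R.T@np.array(m['t']);s=r.sense();print(c-s['ee_pos'],R[2],m['camera_matrix'])
im,d=r.snapshot('wrist');P=pts('wrist',d)
q=P.reshape(-1,3);q=q[(q[:,1]<-.09)&(q[:,1]>-.15)&(q[:,0]>.3)&(q[:,0]<.6)]
for z in(.02,.05,.1,.15,.2):
  w=q[(q[:,2]>z)&(q[:,2]<z+.05)]
  if len(w):print(z,len(w),w.min(0),w.max(0))
E
```

```text
[0.00133357 0.08134237 0.16644414] [-0.00123453 -0.28874623 -0.95740487] [[325.1922621    0.         280.28043717]
 [  0.         325.1922621  208.27624315]
 [  0.           0.           1.        ]]
0.02 10029 [ 0.32996852 -0.14995893  0.0201471 ] [ 0.59940314 -0.09000561  0.05676859]
0.05 324 [ 0.45624738 -0.12689242  0.0500025 ] [ 0.56506409 -0.09148884  0.05676859]
0.1 30 [ 0.53726592 -0.10738404  0.14122654] [ 0.55902114 -0.10648553  0.14905032]
0.15 2441 [ 0.41882918 -0.10818185  0.150318  ] [ 0.56758011 -0.09000243  0.1981936 ]
0.2 308 [ 0.39561157 -0.10625841  0.20009935] [ 0.42718506 -0.09000396  0.24995271]
```

The camera mount would pass within about 16 mm of the microscope. I'll turn the tool half round, well away from it, so that the camera side points to the right.

Request:
send_rows --motion '[[[0, -0.8, 0], 0, 0], [[0, -1.6, 0], -1, 0], [[0, -2, 0], -2, 0], [[0, -2, 0], -3, 0], [[0, -2, 0], -4, 0]]'

```text
time_s: 5.15
ee_pos: [0.4365, -0.3011, 0.2057]
tcp_rot: [179.8, -0.1, 49.8]
contact_force: [-0.3, -0.3, 0.4]
finger_gap: 0.0929
gripper_force: 0.0
```

Request:
send_rows --motion '[[[0, 0, 0], -1, 0], [[0, 0, 0], -2, 0], [[0, 0, 0], -3, 0], [[0, 0, 0], -4, 0], [[0, 0, 0], -5, 0]]'

```text
time_s: 5.78
ee_pos: [0.4368, -0.3005, 0.2057]
tcp_rot: [179.9, -0.2, -0.1]
contact_force: [-0.2, -0.2, -0.2]
finger_gap: 0.0928
gripper_force: 0.0
```

Request:
send_rows --motion '[[[0, 0, 0], -1, 0], [[0, 0, 0], -2, 0], [[0, 0, 0], -3, 0], [[0, 0, 0], -4, 0], [[0, 0, 0], -5, 0]]'

```text
time_s: 6.4
ee_pos: [0.4368, -0.3003, 0.2056]
tcp_rot: [-179.9, -0.2, -50.1]
contact_force: [0.1, -0.5, -0.6]
finger_gap: 0.093
gripper_force: 0.0
```

Request:
send_rows --motion '[[[0, 0, 0], -1, 0], [[0, 0, 0], -2, 0], [[0, 0.6, 0], -2.5, 0], [[0, 1.3, 0], -2.5, 0], [[0, 1.87, 0], -2.5, 0]]'

```text
time_s: 7.02
ee_pos: [0.4369, -0.2054, 0.2052]
tcp_rot: [-179.8, -0.0, -74.7]
contact_force: [-1.0, -0.2, -0.6]
finger_gap: 0.093
gripper_force: 0.0
```

```bash
python3 - <<'E'
from h import *
s=r.sense();print(s['ee_pos'],s['tcp_rot'],s['qpos'],s['contact_force'])
im,d=r.snapshot('wrist');P=pts('wrist',d)
m=r.camera_model('wrist');print(-np.array(m['R']).T@np.array(m['t'])-s['ee_pos'])
for o in r.outline_of('wrist','cover')[:1]:
  q=P[o['pixels']];q=q[~np.isnan(q[:,0])]
  for lo,hi in((.004,.016),(.022,.034)):
    w=q[(q[:,2]>lo)&(q[:,2]<hi)];print(lo,len(w),w.mean(0),(w[:,:2].min(0)+w[:,:2].max(0))/2,np.ptp(w[:,:2],axis=0))
E
```

```text
[ 0.43687892 -0.20544002  0.20519529] [-1.79806830e+02 -3.46758428e-02 -7.47496038e+01] [-21.14393556  39.18285472  73.75089877 110.79332386 -42.71393612
  63.81827476 -94.42666995] [-0.99489638 -0.15251616 -0.57116987]
[ 0.02264825 -0.07437146  0.16521744]
0.004 5243 [ 0.43666551 -0.20314387  0.00960842] [ 0.43612109 -0.20107839] [0.10494137 0.1053793 ]
0.022 552 [ 0.43581602 -0.20172491  0.0270719 ] [ 0.43566006 -0.2014089 ] [0.0432134  0.04314069]
```

```bash
cat > fk.py <<'E'
import numpy as np, itertools
from scipy.optimize import least_squares
from scipy.spatial.transform import Rotation as Ro
def chain(q,L,s):
    q=np.radians(q);T=np.eye(3);p=np.array([0,0,L[0]]);o=[p]
    for ax,a,l,off in(('z',s[0]*q[0],0,0),('y',q[1],0,0),('z',s[1]*q[2],L[1],L[4]),('y',q[3],0,0),('z',s[2]*q[4],L[2],L[5]),('y',q[5],L[3],L[6])):
        T=T@Ro.from_euler(ax,a).as_matrix();p=p+T@np.array([off,0,l]);o.append(p)
    return o,T
D=[([-72.622,35.231,-.722,81.555,.464,63.22,-2.315],[.21,.615,.219])]
E
python3 - <<'E'
from fk import *
from h import r
s=r.sense();D.append((s['qpos'],s['ee_pos']))
for sg in itertools.product((1,-1),repeat=3):
    f=lambda L:np.concatenate([chain(q,np.r_[L,0,0,0],sg)[0][-1]-p for q,p in D]+[ (chain(q,np.r_[L,0,0,0],sg)[1][:,2]-[0,0,-1])*.3 for q,p in D])
    z=least_squares(f,[.35,.4,.4,.3]);print(sg,z.cost,z.x.round(3),[p.round(2) for p in chain(D[1][0],np.r_[z.x,0,0,0],sg)[0][3:]])
E
```

```text
(1, 1, 1) 0.09362643849472559 [567.267  -2.464   1.073 564.617] [array([-1.4500e+00,  5.6000e-01,  5.6536e+02]), array([-1.4500e+00,  5.6000e-01,  5.6536e+02]), array([ -1.12,   1.47, 564.88]), array([ 0.4 , -0.23,  0.27])]
(1, 1, -1) 0.25022650194669516 [ 0.098 -0.32  -0.116 -0.502] [array([-0.19,  0.07, -0.15]), array([-0.19,  0.07, -0.15]), array([-0.22, -0.02, -0.1 ]), array([ 0.14, -0.35,  0.03])]
(1, -1, 1) 0.27237538818579143 [ 0.16  -0.377 -0.053 -0.52 ] [array([-0.22,  0.09, -0.13]), array([-0.22,  0.09, -0.13]), array([-0.2 ,  0.13, -0.11]), array([0.3 , 0.13, 0.03])]
(1, -1, -1) 0.06421983222939893 [675.949  -3.025   1.408 672.703] [array([ -1.78,   0.69, 673.6 ]), array([ -1.78,   0.69, 673.6 ]), array([-2.2700e+00, -4.7000e-01,  6.7298e+02]), array([ 0.44, -0.21,  0.28])]
(-1, 1, 1) 0.005493638579777138 [-446.125    3.031   -1.273 -443.357] [array([   1.79,    0.69, -443.78]), array([   1.79,    0.69, -443.78]), array([ 2.2200e+00, -3.6000e-01, -4.4321e+02]), array([ 0.44, -0.19,  0.14])]
(-1, 1, -1) 0.1273165801134349 [-0.765  1.35  -0.341  0.396] [array([0.8 , 0.31, 0.28]), array([0.8 , 0.31, 0.28]), array([0.91, 0.03, 0.43]), array([0.53, 0.02, 0.33])]
(-1, -1, 1) 0.06677357249890079 [-0.043  0.536  0.385 -0.   ] [array([0.32, 0.12, 0.37]), array([0.32, 0.12, 0.37]), array([ 0.43, -0.2 ,  0.2 ]), array([ 0.43, -0.2 ,  0.2 ])]
(-1, -1, -1) 0.0002434130705347358 [4.457 0.515 0.396 4.478] [array([0.3 , 0.12, 4.86]), array([0.3 , 0.12, 4.86]), array([ 0.42, -0.22,  4.68]), array([ 0.44, -0.2 ,  0.2 ])]
```

The forearm clears the microscope by more than 10 cm. The averaged cover centre is (0.435,-0.2035), so I descend.

Request:
send_rows --motion '[[[0, 0.04, -0.8], 0, 0], [[0, 0.04, -1.6], 0, 0], [[0, 0.04, -2.4], 0, 0], [[0, 0.04, -3.2], 0, 0], [[0, 0.04, -3.2], 0, 0]]'

```text
time_s: 7.75
ee_pos: [0.4353, -0.2048, 0.0427]
tcp_rot: [179.9, 0.1, -74.9]
contact_force: [0.0, 0.7, 1.3]
finger_gap: 0.0925
gripper_force: 0.0
```

```bash
python3 - <<'E'
from h import *
s=r.sense();print(s['ee_pos'],s['tcp_rot'],s['qpos'],s['contact_force'],s['joint_efforts'])
E
```

```text
[ 0.43526162 -0.204823    0.04273319] [ 1.79917018e+02  1.14669359e-01 -7.49018665e+01] [-11.70047063  50.31680087  57.61666586 119.97669401 -61.75035117
  47.55964145 -79.81450885] [0.03286577 0.65095058 1.32131581] [  0.18185147 -35.61474323  10.10938168  -6.20714754  -0.15273219
  -0.13929129   0.121111  ]
```

Request:
send_rows --motion '[[[0, 0.03, -0.3], 0, 0], [[0, 0.03, -0.6], 0, 0], [[0, 0.03, -0.6], 0, 0.6], [[0, 0.03, -0.6], 0, 0.8], [[0, 0.03, -0.6], 0, 1]]' --squeeze 30

```text
time_s: 8.38
ee_pos: [0.4362, -0.2036, 0.0147]
tcp_rot: [-179.9, -0.1, -74.9]
contact_force: [0.0, 0.3, -0.0]
finger_gap: 0.0676
gripper_force: 0.0
```

Request:
send_rows --motion '[[[0, 0, 0], 0, 1], [[0, 0, 0], 0, 1], [[0, 0, 0.2], 0, 1], [[0, 0, 0.6], 0, 1], [[0, 0, 0.6], 0, 1]]'

```text
time_s: 9.0
ee_pos: [0.4362, -0.2036, 0.0448]
tcp_rot: [-179.9, -0.1, -74.9]
contact_force: [-0.3, 0.0, -1.4]
finger_gap: 0.0423
gripper_force: 29.9
```

Request:
send_rows --motion '[[[0, 0, 0.8], 0, 1], [[0, -0.1, 1.7], 0, 1], [[0.2, -0.4, 2.6], 0, 1], [[0.7, -1.0, 3.0], 0, 1], [[1.4, -1.7, 3.0], 0, 1]]'

```text
time_s: 9.62
ee_pos: [0.5066, -0.2887, 0.1952]
tcp_rot: [-179.8, -0.1, -74.9]
contact_force: [1.0, -0.2, -1.2]
finger_gap: 0.0422
gripper_force: 29.9
```

Request:
send_rows --motion '[[[0.6, -0.5, 0], 0, 1], [[1.1, -0.9, 0], 0, 1], [[1.4, -1.14, 0], 0, 1], [[1.4, -1.14, 0], 0, 1]]'

```text
time_s: 10.12
ee_pos: [0.5754, -0.3453, 0.192]
tcp_rot: [179.9, 0.1, -74.9]
contact_force: [0.8, 0.3, -2.5]
finger_gap: 0.0423
gripper_force: 29.9
```

```bash
python3 - <<'E'
from h import *
s=r.sense();print(s['ee_pos'],s['tcp_rot'],s['qpos'],s['contact_force'],s['finger_gap'])
im,d=save('wrist','w2');P=pts('wrist',d)
z0=s['ee_pos'][2]
for o in r.outline_of('wrist','cover')[:1]:
  q=P[o['pixels']];q=q[~np.isnan(q[:,0])];print(np.percentile(q[:,2],[5,50,95]))
  w=q[abs(q[:,2]-np.median(q[:,2]))<.004];print(len(w),(w[:,:2].min(0)+w[:,:2].max(0))/2,np.ptp(w[:,:2],axis=0))
  hull=max(cv2.findContours(o['pixels'].astype(np.uint8),0,1)[0],key=len)[:,0]
print([ (n,[(np.round(o['at'],4),round(o['confidence'],2)) for o in r.tip_of('wrist',n)[:2]]) for n in('cover','rim','shaft_end','sorter')])
imt,d=r.snapshot('top');P=pts('top',d)
for o in r.outline_of('top','cover')[:2]:
  q=P[o['pixels']];q=q[~np.isnan(q[:,0])];print('top',len(q),q.mean(0),np.ptp(q,axis=0))
E
```

```text
[ 0.57543399 -0.34533973  0.19199585] [ 1.79916082e+02  7.49213229e-02 -7.48815110e+01] [-1.39882145e-02  5.19628738e+01  6.37211380e+01  8.06054782e+01
 -4.66557326e+01  7.59969062e+01 -9.91208996e+01] [ 0.79074855  0.30236105 -2.52793984] 0.04225310170097869
[0.18432838 0.18553991 0.20319496]
14091 [ 0.57707868 -0.34864574] [0.10540043 0.10549711]
[('cover', [(array([ 0.578 , -0.3485,  0.1744]), 0.86)]), ('rim', []), ('shaft_end', []), ('sorter', [])]
top 765 [ 0.56079921 -0.32196379  0.18625492] [0.09585854 0.09368457 0.27268593]
```

View pics/w2.png

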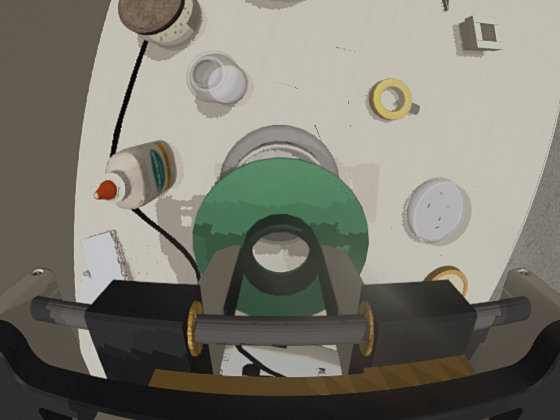

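The cover is held level and centred over the pot within a few mm. The wrist fit puts it about 2.5 mm toward -y of the TCP, so I correct for that and lower.

Request:
send_rows --motion '[[[0.02, 0.05, -0.4], 0, 1], [[0.02, 0.05, -0.8], 0, 1], [[0.02, 0.05, -1.2], 0, 1], [[0.02, 0.05, -1.6], 0, 1], [[0.02, 0.05, -1.6], 0, 1]]'

```text
time_s: 11.15
ee_pos: [0.5756, -0.3414, 0.1109]
tcp_rot: [179.9, 0.2, -74.9]
contact_force: [-0.2, 0.6, -1.4]
finger_gap: 0.0423
gripper_force: 29.9
```

```bash
python3 - <<'E'
from h import *
s=r.sense();print(s['ee_pos'],s['contact_force'],s['moment'],s['finger_gap'])
im,d=r.snapshot('side');P=pts('side',d);Z=P[...,2]
s=(np.hypot(P[...,0]-.576,P[...,1]+.345)<.06)
top=r.snapshot('top')[0];a=cv2.resize(im[160:280,300:420],(400,400),interpolation=2);b=cv2.resize(top[130:240,295:405],(400,400),interpolation=2)
cv2.imwrite('pics/s3.png',np.hstack([a,b])[:,:,::-1])
E
```

```text
[ 0.57563404 -0.34142954  0.11090114] [-0.24276543  0.61187902 -1.43280753] [0.06316701 0.08072    0.01798285] 0.042340629726720425
```

View pics/s3.png

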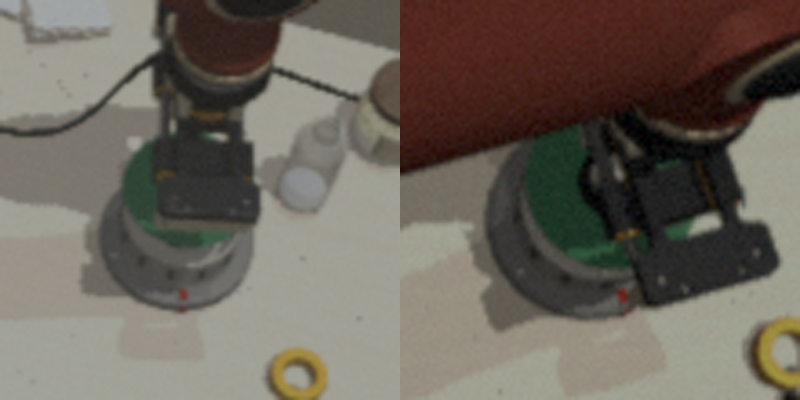

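The side and top views show the cover over the pot with no contact. Next I lower it to the rim.

Request:
send_rows --motion '[[[0, -0.02, -0.25], 0, 1], [[0, -0.02, -0.5], 0, 1], [[0, -0.02, -0.65], 0, 1], [[0, -0.02, -0.75], 0, 1], [[0, -0.02, -0.8], 0, 1]]'

```text
time_s: 11.88
ee_pos: [0.5764, -0.3435, 0.0733]
tcp_rot: [180.0, 0.0, -74.9]
contact_force: [-0.4, -0.2, -1.6]
finger_gap: 0.0423
gripper_force: 29.9
```

Request:
send_rows --motion '[[[0, 0, -0.04], 0, 1], [[0, 0, -0.08], 0, 1], [[0, 0, -0.12], 0, 1], [[0, 0, -0.12], 0, 1]]'

```text
time_s: 12.38
ee_pos: [0.5766, -0.3438, 0.0712]
tcp_rot: [-179.9, -0.0, -74.9]
contact_force: [-2.0, 4.4, 12.0]
finger_gap: 0.0426
gripper_force: 30.0
```

Request:
send_rows --motion '[[[0, 0.04, 0], 0, 1], [[0, 0.06, 0], 0, 1], [[0, 0.06, -0.03], 0, 1], [[0, 0.06, -0.03], 0, 1]]'

```text
time_s: 12.88
ee_pos: [0.5767, -0.3437, 0.0712]
tcp_rot: [-179.9, -0.4, -74.9]
contact_force: [-2.0, 1.4, 14.8]
finger_gap: 0.0424
gripper_force: 29.9
```

```bash
python3 - <<'E'
from h import *
s=r.sense();print(s['ee_pos'],s['contact_force'],s['moment'])
im,d=r.snapshot('wrist');P=pts('wrist',d)
H=cv2.cvtColor(im,cv2.COLOR_RGB2HSV)
g=(H[...,0]>60)&(H[...,0]<90)&(H[...,1]>90)
for o in r.outline_of('wrist','cover')[:1]:
  g=g&o['pixels']
q=P[g];q=q[(q[:,2]>.04)&(q[:,2]<.09)]
A=np.c_[q[:,:2]-[.576,-.345],np.ones(len(q))];c=np.linalg.lstsq(A,q[:,2],rcond=None)[0]
print(len(q),'plane',c,'tilt deg',np.degrees(np.hypot(*c[:2])),(q[:,:2].min(0)+q[:,:2].max(0))/2,np.ptp(q[:,:2],axis=0))
E
```

```text
[ 0.57667527 -0.34374785  0.0711963 ] [-2.0343255  1.3630324 14.7718542] [0.28505564 0.92548134 0.00889245]
8064 plane [-0.00022688  0.00061375  0.06439741] tilt deg 0.03749116911163979 [ 0.58181855 -0.34808846] [0.09740195 0.10235358]
```

The plate top is at 64.4 mm and level to 0.04°, so the cover is seated. I release it and rise.

Request:
send_rows --motion '[[[0, 0, 0.05], 0, 0.5], [[0, 0, 0.05], 0, 0.2], [[0, 0, 0.05], 0, 0], [[0, 0, 0.05], 0, 0], [[0, 0, 0.4], 0, 0]]'

```text
time_s: 13.6
ee_pos: [0.5758, -0.3395, 0.085]
tcp_rot: [179.9, 0.2, -74.9]
contact_force: [0.2, -0.8, 0.5]
finger_gap: 0.0818
gripper_force: 0.0
```

Request:
send_rows --motion '[[[0, 0, 0.9], 0, 0], [[0, 0, 1.8], 0, 0], [[0, 0, 2.4], 0, 0], [[0, 0, 2.4], 0, 0]]'

```text
time_s: 14.1
ee_pos: [0.5769, -0.3425, 0.2104]
tcp_rot: [-179.8, -0.3, -74.9]
contact_force: [0.3, 0.1, 0.3]
finger_gap: 0.0928
gripper_force: 0.0
```

```bash
python3 - <<'E'
from h import *
s=r.sense();print(s['time_s'],s['ee_pos'],s['contact_force'],s['finger_gap'],s['qpos'])
im,d=r.snapshot('wrist');P=pts('wrist',d)
H=cv2.cvtColor(im,cv2.COLOR_RGB2HSV)
for o in r.outline_of('wrist','cover')[:1]:
  g=o['pixels']&(H[...,0]>60)&(H[...,0]<90)&(H[...,1]>90)
  q=P[g];q=q[(q[:,2]>.04)&(q[:,2]<.09)]
  A=np.c_[q[:,:2]-[.576,-.345],np.ones(len(q))];c=np.linalg.lstsq(A,q[:,2],rcond=None)[0]
  print(len(q),'plane',c,(q[:,:2].min(0)+q[:,:2].max(0))/2,np.ptp(q[:,:2],axis=0))
near=np.hypot(P[...,0]-.577,P[...,1]+.346)<.02
s=near&(P[...,2]>.108);q=P[s];print('top',len(q),q.mean(0),(q[:,:2].min(0)+q[:,:2].max(0))/2,np.ptp(q[:,:2],axis=0))
b=near&(H[...,0]>95)&(H[...,0]<130)&(H[...,1]>90);print('blue',b.sum(),np.argwhere(b).mean(0) if b.any() else '',P[b].mean(0) if b.any() else '')
for n in('flat','shaft_end','rim'): print(n,[(np.round(o['at'],4),round(o['confidence'],2)) for o in r.tip_of('wrist',n)[:2]])
u,v=map(int,px('wrist',[.577,-.346,.11]));print(u,v)
cv2.imwrite('pics/w4.png',cv2.resize(im[max(v-70,0):v+70,max(u-90,0):u+90],(720,560),interpolation=2)[:,:,::-1])
E
```

```text
14.1 [ 0.57694755 -0.34245389  0.21041352] [0.2575238  0.10534448 0.33101094] 0.0927939997448108 [  -0.60685519   50.82870166   64.49123542   79.79625012  -45.93494672
   77.11233447 -100.00082279]Traceback (most recent call last):
  File "<stdin>", line 9, in <module>
    return umr_minimum(a, axis, None, out, keepdims, initial, where)
ValueError: zero-size array to reduction operation minimum which has no identity
```

```bash
cat > look.py <<'E'
from h import *
import sys
def look(name):
  s=r.sense();print(s['time_s'],s['ee_pos'],s['tcp_rot'][2])
  im,d=r.snapshot('wrist');P=pts('wrist',d)
  H=cv2.cvtColor(im,cv2.COLOR_RGB2HSV)
  g=(H[...,0]>60)&(H[...,0]<90)&(H[...,1]>70)&(np.hypot(P[...,0]-.577,P[...,1]+.346)<.07)
  q=P[g];q=q[~np.isnan(q[:,0])]
  if len(q)>50:
    A=np.c_[q[:,:2]-[.576,-.345],np.ones(len(q))];c=np.linalg.lstsq(A,q[:,2],rcond=None)[0]
    print(len(q),'plane',c,(q[:,:2].min(0)+q[:,:2].max(0))/2,np.ptp(q[:,:2],axis=0))
  near=np.hypot(P[...,0]-.577,P[...,1]+.346)<.02
  q=P[near&(P[...,2]>.108)]
  if len(q):print('top',len(q),q.mean(0),(q[:,:2].min(0)+q[:,:2].max(0))/2,np.ptp(q[:,:2],axis=0))
  b=near&(H[...,0]>95)&(H[...,0]<130)&(H[...,1]>90);print('blue',b.sum())
  if b.any(): print(np.argwhere(b).mean(0),np.nanmean(P[b],axis=0))
  for n in('flat','shaft_end','rim','cover'): print(n,[(np.round(o['at'],4),round(o['confidence'],2)) for o in r.tip_of('wrist',n)[:2]])
  u,v=map(int,px('wrist',[.577,-.346,.11]));print(u,v)
  u0=max(u-90,0);v0=max(v-70,0)
  cv2.imwrite('pics/%s.png'%name,cv2.resize(im[v0:v0+140,u0:u0+180],(720,560),interpolation=2)[:,:,::-1])
look(sys.argv[1])
E
python3 look.py w4
```

```text
14.2 [ 0.57634771 -0.34032342  0.20626494] -74.90335708003238
5460 plane [ 0.09004929 -0.01016907  0.06497936] [ 0.58307515 -0.34722977] [0.1268618  0.10294895]
top 4594 [ 0.58041777 -0.36065857  0.3025806 ] [ 0.5797731  -0.35058387] [0.0257991  0.03077375]
blue 8
[191.625 284.25 ] [ 0.5777076  -0.35397009  0.10319086]
flat []
shaft_end [(array([ 0.5805, -0.3469,  0.1168]), 0.8)]
rim [(array([ 0.5749, -0.3489,  0.0624]), 0.68)]
cover [(array([ 0.5795, -0.3493,  0.0568]), 0.8)]
282 203
```

View pics/w4.png

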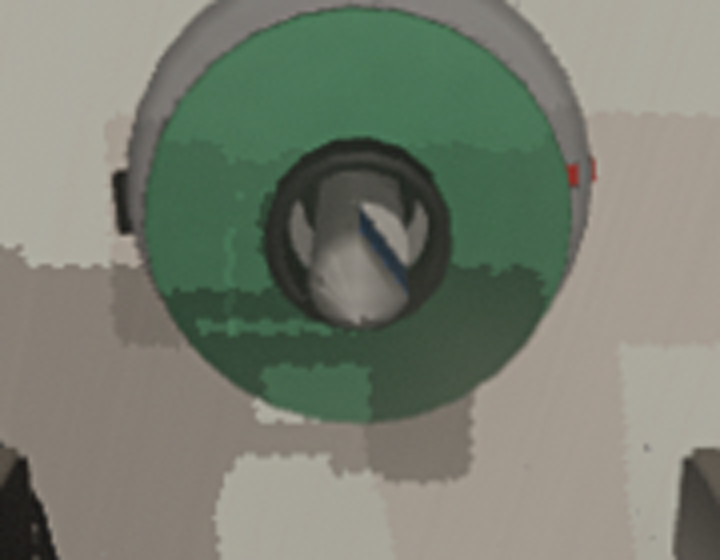

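The crop shows the cover seated, with the blue flat running from (362,210) to (408,290). The red mark is at (575,175) and the switch at (123,203). I work out the angles from those.

```bash
python3 - <<'E'
from h import *
m=r.camera_model('wrist');K=np.array(m['camera_matrix']);R=np.array(m['R']);C=-R.T@np.array(m['t'])
def ray(x,y,z):
  u=192+x/4;v=133+y/4
  a=(u-K[0,2])/K[0,0];b=(v-K[1,2])/K[1,1];th=np.hypot(a,b)
  d=R.T@np.array([a/th*np.sin(th),b/th*np.sin(th),np.cos(th)]);return C+d*(z-C[2])/d[2]
mk=ray(575,175,.02);sw=ray(123,203,.018)
A=ray(360,207,.111);B=ray(407,291,.111);t=B-A
print(mk,sw,'axis yaw',np.degrees(np.arctan2(*(sw-mk)[[1,0]])))
print(A,B,'len',np.linalg.norm(t),'tangent ang',np.degrees(np.arctan2(t[1],t[0])))
cc=ray(360,212,.064);print('cover c',cc)
im,d=r.snapshot('top');P=pts('top',d);H=cv2.cvtColor(im,cv2.COLOR_RGB2HSV).astype(int)
near=np.hypot(P[...,0]-.576,P[...,1]+.345)<.072
for c in('top','side'):
  im,d=r.snapshot(c);P=pts(c,d)
  near=np.hypot(P[...,0]-.576,P[...,1]+.345)<.08
  s=near&(abs(P[...,2]-.02)<.004)&(np.hypot(P[...,0]-.576,P[...,1]+.345)>.055);q=P[s];print(c,len(q),fitc(q[:,:2]))
E
```

```text
[ 0.5204059  -0.36603558  0.02      ] [ 0.64003913 -0.3249419   0.018     ] axis yaw 18.957451873310102
[ 0.5815727  -0.36122193  0.111     ] [ 0.56738105 -0.34645906  0.111     ] len 0.020477921185386237 tangent ang 133.86979738973807
cover c [ 0.57814971 -0.34977285  0.064     ]
top 370 (array([ 0.57739527, -0.34532663]), np.float64(0.060974004016701625))
side 217 (array([ 0.57603864, -0.34573081]), np.float64(0.06067746377100314))
```

Sorter yaw is about 19.5° and the flat's yaw about 45°, and the task says at least 48°. I'll grip across the flat at yaw about -43°, offset 2.5 mm because of the flat.

Request:
send_rows --motion '[[[0.04, -0.07, -0.4], 1, 0], [[0.04, -0.07, -0.8], 2, 0], [[0.04, -0.07, -1.2], 3, 0], [[0.04, -0.07, -1.4], 3.2, 0], [[0.04, -0.07, -1.4], 3.2, 0]]'

```text
time_s: 15.22
ee_pos: [0.5781, -0.3436, 0.1351]
tcp_rot: [180.0, 0.1, -42.9]
contact_force: [0.1, -0.1, 0.5]
finger_gap: 0.0926
gripper_force: 0.0
```

```bash
python3 - <<'E'
from h import *
s=r.sense();print(s['ee_pos'],s['tcp_rot'],s['qpos'])
E
python3 look.py w5
```

```text
[ 0.5780728  -0.34360416  0.13512101] [ 1.79999844e+02  1.15747320e-01 -4.29322541e+01] [  2.53474388  52.04946894  54.23024348  83.88728395 -44.04010295
  66.97803076 -69.09935014]
15.225 [ 0.5780728  -0.34360416  0.13512101] -42.93225411684048
7057 plane [0.02969938 0.03464455 0.06596441] [ 0.58684783 -0.35406517] [0.10905991 0.11236469]
top 767 [ 0.581251   -0.34770299  0.11555711] [ 0.57881368 -0.34726151] [0.02167983 0.0211953 ]
blue 0
flat [(array([ 0.5698, -0.3516,  0.0992]), 0.79)]
shaft_end [(array([ 0.5783, -0.3454,  0.1174]), 0.77)]
rim []
cover [(array([ 0.58  , -0.3495,  0.0548]), 0.62)]
285 242
```

Request:
send_rows --motion '[[[0, 0, -0.4], 0, 0.4], [[0, 0, -0.7], 0, 0.5], [[0, 0, -0.94], 0, 0.6], [[0, 0, -0.94], 0, 0.75], [[0, 0, -0.94], 0, 1]]' --squeeze 15

```text
time_s: 16.1
ee_pos: [0.5786, -0.3445, 0.0894]
tcp_rot: [180.0, -0.0, -42.9]
contact_force: [-0.1, -0.1, 0.9]
finger_gap: 0.0477
gripper_force: 0.0
```

Request:
send_rows --motion '[[[0, 0, 0], 0, 1], [[0, 0, 0], 0, 1], [[0, 0, 0], 0, 1], [[0, 0, 0], 0, 1]]'

```text
time_s: 16.6
ee_pos: [0.5778, -0.3449, 0.0895]
tcp_rot: [179.9, -0.0, -42.9]
contact_force: [-0.8, -1.1, 0.6]
finger_gap: 0.0171
gripper_force: 15.0
```

```bash
python3 - <<'E'
from h import *
s=r.sense();print(s['ee_pos'],s['tcp_rot'],s['contact_force'],s['moment'],s['finger_gap'],s['gripper_force'])
E
```

```text
[ 0.57782494 -0.34488745  0.08946061] [ 1.79924679e+02 -2.55802875e-02 -4.29304312e+01] [-0.76632802 -1.08734375  0.57206367] [-0.17001746  0.45713062  0.00752787] 0.017129869356354438 14.999977408097038
```

The gap is 17.1 mm, so the fingers are on the flat. I tighten the grip and turn the shaft by -27.6°.

Request:
send_rows --motion '[[[0, 0, 0], 0, 1], [[0, 0, 0], -0.6, 1], [[0.005, -0.01, 0], -1.3, 1], [[0.01, -0.02, 0], -2.0, 1], [[0.01, -0.02, 0], -2.76, 1]]' --squeeze 50

```text
time_s: 17.23
ee_pos: [0.5789, -0.3454, 0.0895]
tcp_rot: [-180.0, -0.0, -70.7]
contact_force: [-1.4, -0.8, 0.2]
finger_gap: 0.0164
gripper_force: 50.0
```

Request:
send_rows --motion '[[[0, 0, 0], 0, 1], [[0, 0, 0], 0, 1]]'

```text
time_s: 17.48
ee_pos: [0.5789, -0.3455, 0.0895]
tcp_rot: [-180.0, -0.1, -70.4]
contact_force: [-1.1, -2.2, 3.0]
finger_gap: 0.0163
gripper_force: 50.0
```

```bash
python3 - <<'E'
from h import *
s=r.sense();print(s['ee_pos'],s['tcp_rot'],s['contact_force'],s['moment'],s['finger_gap'],s['gripper_force'])
E
```

```text
[ 0.57893523 -0.34547766  0.08946805] [-1.79996213e+02 -5.06900690e-02 -7.04068309e+01] [-1.06493963 -2.17304041  2.96148519] [-0.12838904  0.38205557 -0.00860377] 0.01633107445747806 49.999936877866276
```

Request:
send_rows --motion '[[[0, 0, 0], 0, 0.6], [[0, 0, 0], 0, 0.4], [[0, 0, 0.3], 0, 0.2], [[0, 0, 1.0], 0, 0], [[0, 0, 2.0], 0, 0]]'

```text
time_s: 18.1
ee_pos: [0.5788, -0.3442, 0.1898]
tcp_rot: [179.9, 0.1, -70.5]
contact_force: [0.3, 0.2, -0.3]
finger_gap: 0.0616
gripper_force: 0.0
```

Request:
send_rows --motion '[[[0, 0, 0.6], 0, 0], [[0, 0, 0.6], 0, 0], [[0, 0, 0.6], 0, 0]]'

```text
time_s: 18.48
ee_pos: [0.5788, -0.3444, 0.2185]
tcp_rot: [-180.0, 0.1, -70.5]
contact_force: [-0.6, -0.1, -0.5]
finger_gap: 0.0906
gripper_force: 0.0
```

```bash
python3 look.py w6
```

```text
18.475 [ 0.57884167 -0.34436447  0.21848773] -70.48478424883352
5070 plane [ 0.17728987 -0.03164226  0.06502059] [ 0.58612953 -0.34745744] [0.11996417 0.1029162 ]
top 419 [ 0.57990469 -0.34760048  0.11990809] [ 0.57919759 -0.35058489] [0.01899392 0.02998986]
blue 0
flat [(array([ 0.5646, -0.3485,  0.1011]), 0.86), (array([ 0.5771, -0.3475,  0.0599]), 0.5)]
shaft_end [(array([ 0.5795, -0.3429,  0.1164]), 0.57), (array([ 0.4803, -0.4719,  0.0118]), 0.25)]
rim [(array([ 0.5722, -0.3467,  0.0585]), 0.75)]
cover [(array([ 0.5789, -0.3507,  0.054 ]), 0.68), (array([ 0.5654, -0.3493,  0.1002]), 0.56)]
283 204
```

View pics/w6.png

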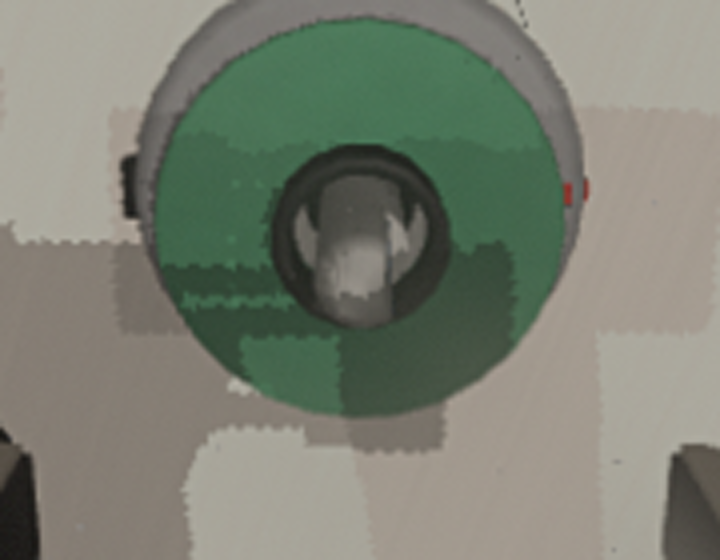

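The flat's edge is now vertical in the tool view, facing right toward the mark at (570,192). The switch is at (130,187), so flat and mark agree within about 1°. Now I go to the collar.

Request:
send_rows --motion '[[[-0.5, -0.7, 0], 1, 0], [[-1.0, -1.4, 0], 2, 0], [[-1.5, -2.0, 0], 3, 0], [[-1.9, -2.55, 0], 4, 0], [[-1.9, -2.55, 0], 5, 0]]'

```text
time_s: 19.35
ee_pos: [0.4798, -0.4759, 0.219]
tcp_rot: [179.9, 0.1, -20.6]
contact_force: [0.0, -0.1, 0.0]
finger_gap: 0.093
gripper_force: 0.0
```

Request:
send_rows --motion '[[[0, 0, -0.5], 1, 0], [[0, 0, -1.0], 2, 0], [[0, 0, -1.2], 2.05, 0], [[0, 0, -1.2], 2.05, 0]]'

```text
time_s: 19.85
ee_pos: [0.4837, -0.4723, 0.1584]
tcp_rot: [-179.9, 0.1, -0.1]
contact_force: [0.7, 1.2, 0.3]
finger_gap: 0.0928
gripper_force: 0.0
```

```bash
cat > coll.py <<'E'
from h import *
def coll(name=None):
  s=r.sense();print(s['time_s'],s['ee_pos'],s['tcp_rot'],s['qpos'])
  im,d=r.snapshot('wrist');P=pts('wrist',d);H=cv2.cvtColor(im,cv2.COLOR_RGB2HSV).astype(int)
  w=np.hypot(P[...,0]-.484,P[...,1]+.4715)<.05
  br=w&(H[...,0]>12)&(H[...,0]<32)&(H[...,1]>110)&(P[...,2]>.012);q=P[br]
  c=(q[:,:2].min(0)+q[:,:2].max(0))/2;print('brass',len(q),c,np.ptp(q[:,:2],axis=0),np.median(q[:,2]))
  dk=w&(H[...,2]<70)&(P[...,2]>.003)&(np.hypot(P[...,0]-c[0],P[...,1]-c[1])>.0245)&(np.hypot(P[...,0]-c[0],P[...,1]-c[1])<.04);q=P[dk]
  if len(q):
    h=q[:,:2].mean(0);print('head',len(q),q.mean(0),'yaw',np.degrees(np.arctan2(*(c-h)[::-1])))
  for n in('collar','screw_tip'):print(n,[(np.round(o['at'],4),round(o['confidence'],2)) for o in r.tip_of('wrist',n)[:2]])
  u,v=map(int,px('wrist',[c[0],c[1],.02]));u0=max(u-90,0);v0=max(v-70,0)
  if name:cv2.imwrite('pics/%s.png'%name,cv2.resize(im[v0:v0+140,u0:u0+180],(720,560),interpolation=2)[:,:,::-1])
  print(u0,v0)
coll('c1')
E
python3 coll.py
```

```text
19.85 [ 0.48369711 -0.47234732  0.15840012] [-1.79945389e+02  7.31316219e-02 -1.41177350e-01] [ 20.72743777  46.84787298  43.06083089  81.6960709  -33.40469257
  64.69478076 -21.03630617]
brass 3549 [ 0.48792182 -0.4705332 ] [0.04524717 0.09134693] 0.2719446804104361
head 9309 [ 0.51038566 -0.46564707  0.27244681] yaw -167.72867791181156
collar [(array([ 0.4869, -0.4746, -0.0017]), 0.92), (array([ 0.5774, -0.3488,  0.0572]), 0.7)]
screw_tip [(array([ 0.4809, -0.4733,  0.0103]), 0.95)]
187 124
```

View pics/c1.png

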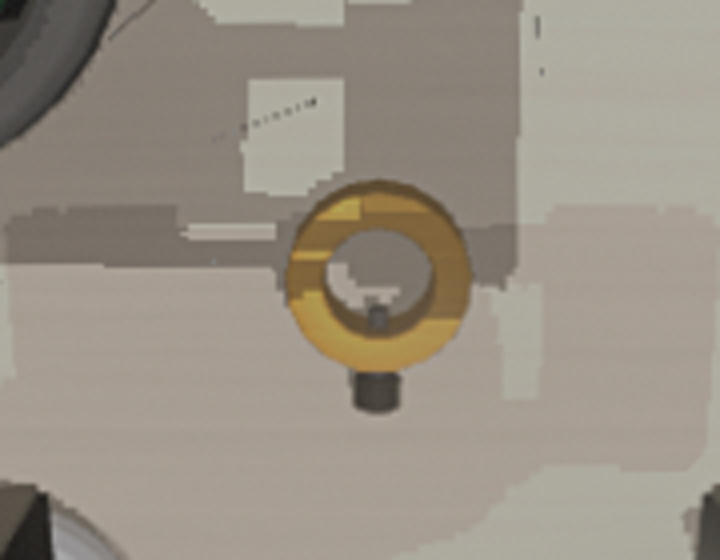

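The collar lies centred at crop (380,276). Its head is at (376,392) and the tip at (377,318), so the screw points to -x with yaw near -2°. I recompute with the depth noise from the gripper filtered out.

```bash
sed -i 's/w=np.hypot(P\[...,0\]-.484,P\[...,1\]+.4715)<.05/w=(np.hypot(P[...,0]-.484,P[...,1]+.4715)<.05)\&(P[...,2]<.04)/; s/coll(.c1.)/coll()/' coll.py; python3 coll.py
```

```text
20.0 [ 0.48424227 -0.47322771  0.16018123] [ 1.79896187e+02 -4.60076542e-02 -5.77232275e-02] [ 20.70842869  46.74663479  43.12766764  81.60110433 -33.39230519
  64.68708565 -20.97865769]
brass 1059 [ 0.48772491 -0.47215973] [0.04496124 0.04380772] 0.020235590651283268
head 31 [ 0.45859663 -0.47071839  0.01428199] yaw -2.8328358968180227
collar [(array([ 0.4839, -0.4766, -0.0043]), 0.67)]
screw_tip [(array([ 0.4783, -0.4707,  0.0095]), 0.76)]
189 124
```

Request:
send_rows --motion '[[[0.04, 0.02, -0.9], -0.22, 0], [[0.04, 0.02, -1.8], -0.22, 0], [[0.04, 0.02, -2.5], -0.22, 0], [[0.04, 0.02, -2.9], -0.22, 0], [[0.04, 0.02, -2.9], -0.22, 0]]'

```text
time_s: 20.78
ee_pos: [0.4857, -0.471, 0.0132]
tcp_rot: [-179.9, 0.1, -2.2]
contact_force: [0.0, 0.2, 1.3]
finger_gap: 0.0932
gripper_force: 0.0
```

Request:
send_rows --motion '[[[0, 0, -0.1], 0, 0.3], [[0, 0, -0.18], 0, 0.5], [[0, 0, -0.18], 0, 1], [[0, 0, -0.18], 0, 1], [[0, 0, -0.18], 0, 1]]' --squeeze 30

```text
time_s: 21.4
ee_pos: [0.4861, -0.4718, 0.0055]
tcp_rot: [180.0, -0.0, -2.2]
contact_force: [0.4, -1.2, 0.2]
finger_gap: 0.0477
gripper_force: 0.3
```

Request:
send_rows --motion '[[[0, 0, 0], 0, 1], [[0, 0, 0], 0, 1], [[0, 0, 0], 0, 1]]'

```text
time_s: 21.78
ee_pos: [0.4861, -0.4719, 0.0055]
tcp_rot: [180.0, -0.0, -2.2]
contact_force: [-0.9, -0.3, 1.9]
finger_gap: 0.0455
gripper_force: 30.0
```

Request:
send_rows --motion '[[[0, 0, 0.3], 0, 1], [[0, 0, 1.2], 0, 1], [[0, 0, 2.4], 0, 1], [[0, 0, 3.4], 0, 1], [[0, 0, 3.4], 0, 1]]'

```text
time_s: 22.4
ee_pos: [0.4869, -0.4742, 0.1812]
tcp_rot: [179.6, -0.4, -2.2]
contact_force: [-1.0, 0.1, -2.4]
finger_gap: 0.046
gripper_force: 30.0
```

Request:
send_rows --motion '[[[0.4, 0.6, 0], 0.7, 1], [[0.9, 1.3, 0], 1.4, 1], [[1.4, 2.0, 0], 2.17, 1], [[1.81, 2.52, 0], 2.17, 1], [[1.81, 2.52, 0], 2.17, 1]]'

```text
time_s: 23.02
ee_pos: [0.5788, -0.3404, 0.1732]
tcp_rot: [-179.7, -0.0, 19.9]
contact_force: [-0.6, 0.8, -1.3]
finger_gap: 0.0454
gripper_force: 30.0
```

Request:
send_rows --motion '[[[0, 0, -0.4], 0, 1], [[0, 0, -0.5], 0, 1], [[0, 0, -0.5], 0, 1], [[0, 0, -0.5], 0, 1]]'

```text
time_s: 23.52
ee_pos: [0.5763, -0.3464, 0.1507]
tcp_rot: [179.9, -0.0, 19.5]
contact_force: [-0.7, -1.5, -2.2]
finger_gap: 0.0454
gripper_force: 30.0
```

```bash
python3 - <<'E'
from h import *
s=r.sense();e=s['ee_pos'];print(s['time_s'],e,s['tcp_rot'],s['contact_force'],s['finger_gap'])
im,d=save('wrist','w7');P=pts('wrist',d);H=cv2.cvtColor(im,cv2.COLOR_RGB2HSV).astype(int)
w=np.hypot(P[...,0]-e[0],P[...,1]-e[1])<.05
br=w&(H[...,0]>12)&(H[...,0]<32)&(H[...,1]>110)&(abs(P[...,2]-e[2]-.0145)<.004);q=P[br]
print('brass top',len(q),(q[:,:2].min(0)+q[:,:2].max(0))/2,np.ptp(q[:,:2],axis=0),np.median(q[:,2]))
vu=np.argwhere(br);print(vu.min(0),vu.max(0))
ed=np.hypot(*(q[:,:2]-q[:,:2].mean(0)).T)
print('fit outer',fitc(q[ed>np.percentile(ed,85)][:,:2]))
for n in('collar','screw_tip','shaft_end','flat'):print(n,[(np.round(o['at'],4),round(o['confidence'],2)) for o in r.tip_of('wrist',n)[:2]])
q=P[w&(P[...,2]>.108)&(P[...,2]<.12)];print('shaft top px',len(q),np.median(q,axis=0) if len(q) else '')
u,v=map(int,px('wrist',[e[0],e[1],e[2]+.01]));print(u,v)
cv2.imwrite('pics/w7.png',cv2.resize(im[v-75:v+75,u-100:u+100],(800,600),interpolation=2)[:,:,::-1])
E
```

```text
23.525 [ 0.57630969 -0.3463511   0.15074485] [ 1.79947981e+02 -1.40052479e-02  1.94608273e+01] [-0.68565295 -1.51810001 -2.16631119] 0.04543354076178602
brass top 3391 [ 0.57804014 -0.34528923] [0.04530316 0.04481343] 0.16546139801630635
[229 238] [307 322]
fit outer (array([ 0.57880306, -0.34495637]), np.float64(0.02175646452212658))
collar [(array([ 0.5771, -0.3497,  0.1394]), 0.86)]
screw_tip [(array([ 0.5692, -0.3496,  0.1536]), 0.69)]
shaft_end [(array([ 0.6609, -0.443 ,  0.0054]), 0.43)]
flat []
shaft top px 64 [ 0.58857897 -0.34371334  0.11076795]
281 270
```

View pics/w7.png

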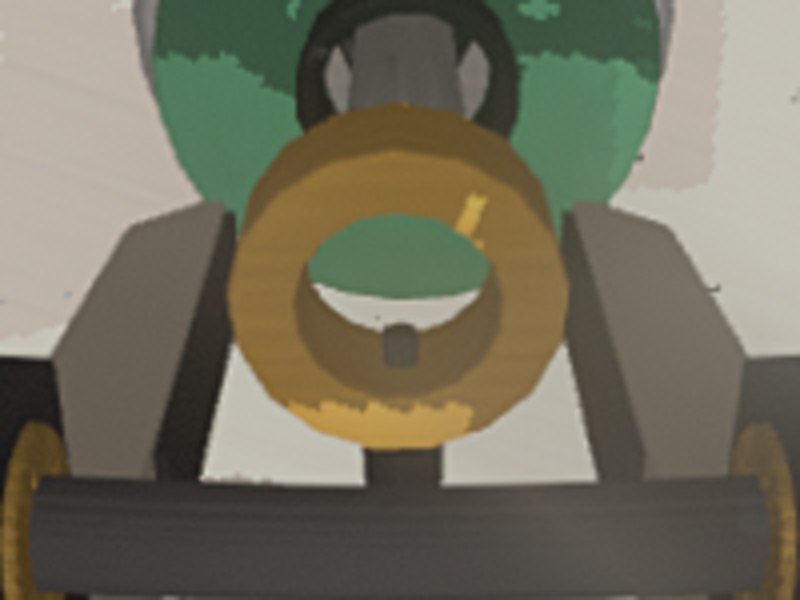

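The held collar is level, with its set-screw centred at (400,345) in line with the tool. The shaft is at (405,60), laterally centred. I now fit the shaft and the collar in the same depth picture to get the fore-aft offset.

```bash
cat > fit.py <<'E'
from h import *
from scipy.optimize import least_squares
s=r.sense();e=np.array(s['ee_pos']);im,d=r.snapshot('wrist');P=pts('wrist',d)
H=cv2.cvtColor(im,cv2.COLOR_RGB2HSV).astype(int)
a=np.radians(19.5);ex=np.array([np.cos(a),np.sin(a)]);ey=np.array([-ex[1],ex[0]])
def fit(q,R):
  f=lambda c:np.hypot(*(q[:,:2]-c).T)-R
  z=least_squares(f,[.577,-.346],loss='soft_l1',f_scale=.0007);return z.x,np.median(abs(f(z.x)))
U,V=np.meshgrid(np.arange(560),np.arange(420))
brass=(H[...,0]>10)&(H[...,0]<34)&(H[...,1]>90)
near=np.hypot(P[...,0]-.578,P[...,1]+.345)<.028
zc=e[2]-.0055
sh=near&~brass&(H[...,1]<60)&(P[...,2]>.086)&(P[...,2]<.110)&(np.hypot(P[...,0]-.577,P[...,1]+.346)<.015)
co=near&brass&(P[...,2]>zc+.003)&(P[...,2]<zc+.016)&(np.hypot(P[...,0]-.578,P[...,1]+.345)>.019)
o=[]
for n,m,R in(('shaft',sh,.011),('collar',co,.023)):
  c,res=fit(P[m],R);o.append(c);print(n,m.sum(),c,res,'rel TCP along/lat mm',1e3*(c-e[:2])@ex,1e3*(c-e[:2])@ey)
t=near&brass&(abs(P[...,2]-zc-.020)<.003);q=P[t][:,:2];L=np.c_[q@ex,q@ey];c=(L.min(0)+L.max(0))/2-[e[:2]@ex,e[:2]@ey]
print('collar top mid rel TCP',1e3*c,1e3*np.ptp(L,axis=0),'z',np.median(P[t][:,2])-e[2])
print(e,s['tcp_rot'],s['contact_force'])
E
python3 fit.py
```

```text
shaft 263 [ 0.57818787 -0.34690349] 0.00010746123176717977 rel TCP along/lat mm 1.1010292991552082 -1.692078099870914
collar 583 [ 0.5771809  -0.34532917] 0.00014869753270363786 rel TCP along/lat mm 0.677342416946399 0.1280794201854046
collar top mid rel TCP [1.26847027 0.32764233] [46.43658501 45.11196677] z 0.014563222351340055
[ 0.57658516 -0.345676    0.15053805] [ 1.79978492e+02 -2.70670828e-02  1.95082068e+01] [ 0.55196639 -0.36391985 -0.45933573]
```

Request:
send_rows --motion '[[[0.02, -0.03, 0], 0, 1], [[0.02, -0.03, -0.2], 0, 1], [[0.02, -0.03, -0.4], 0, 1], [[0.02, -0.03, -0.5], 0, 1], [[0.02, -0.03, -0.5], 0, 1]]'

```text
time_s: 24.45
ee_pos: [0.5772, -0.3467, 0.1243]
tcp_rot: [-179.9, 0.0, 19.5]
contact_force: [-0.5, 0.1, -0.2]
finger_gap: 0.0456
gripper_force: 30.0
```

```bash
sed -i 's/^sh=.*/sh=near\&~brass\&(H[...,1]<60)\&(P[...,2]>.086)\&(P[...,2]<min(.110,zc-.002))\&(np.hypot(P[...,0]-.577,P[...,1]+.346)<.015)/' fit.py; python3 fit.py
```

```text
shaft 2 [ 0.57873556 -0.34749886] 3.5475095083725705e-16 rel TCP along/lat mm 1.221739987910139 -1.2495086855393813
collar 562 [ 0.57798476 -0.34675865] 0.0001406535230131841 rel TCP along/lat mm 0.7610913546558792 -0.3011391371260723
collar top mid rel TCP [1.66015290e+00 1.17479931e-03] [45.54294082 44.81327019] z 0.015188521743900285
[ 0.5771668  -0.34672884  0.1242778 ] [-1.79930244e+02  4.99693709e-02  1.95036706e+01] [-0.48266338  0.13845448 -0.19936282]
```

The collar and shaft axes agree within 0.3 mm, so I lower.

Request:
send_rows --motion '[[[0, 0, -0.1], 0, 1], [[0, 0, -0.2], 0, 1], [[0, 0, -0.3], 0, 1], [[0, 0, -0.3], 0, 1]]'

```text
time_s: 25.0
ee_pos: [0.5772, -0.3467, 0.1095]
tcp_rot: [-179.9, 0.0, 19.5]
contact_force: [0.1, 0.5, -1.6]
finger_gap: 0.0455
gripper_force: 30.0
```

Request:
send_rows --motion '[[[0, 0, -0.1], 0, 1], [[0, 0, -0.2], 0, 1], [[0, 0, -0.24], 0, 1], [[0, 0, -0.24], 0, 1], [[0, 0, -0.24], 0, 1]]'

```text
time_s: 25.62
ee_pos: [0.5775, -0.3472, 0.0983]
tcp_rot: [180.0, -0.0, 19.5]
contact_force: [-0.3, 0.3, -0.9]
finger_gap: 0.0462
gripper_force: 30.0
```

```bash
python3 - <<'E'
from h import *
s=r.sense();e=s['ee_pos'];print(s['time_s'],e,s['tcp_rot'],s['contact_force'],s['moment'],s['finger_gap'])
im,d=save('wrist','w8');P=pts('wrist',d);H=cv2.cvtColor(im,cv2.COLOR_RGB2HSV).astype(int)
w=np.hypot(P[...,0]-.577,P[...,1]+.346)
br=(w<.026)&(H[...,0]>10)&(H[...,0]<34)&(H[...,1]>90)&(P[...,2]>.09);q=P[br]
t=q[q[:,2]>np.percentile(q[:,2],60)-.003];print('collar z',np.percentile(q[:,2],[2,50,98]))
A=np.c_[t[:,:2]-t[:,:2].mean(0),np.ones(len(t))];k=abs(t[:,2]-np.median(t[:,2]))<.002;c=np.linalg.lstsq(A[k],t[k,2],rcond=None)[0];print('tilt',c)
g=(w<.06)&(H[...,0]>60)&(H[...,0]<90)&(H[...,1]>70);q=P[g];q=q[abs(q[:,2]-.064)<.006];A=np.c_[q[:,:2]-[.577,-.346],np.ones(len(q))];print('cover',len(q),np.linalg.lstsq(A,q[:,2],rcond=None)[0])
q=P[(w<.03)&(H[...,2]<60)&(abs(P[...,2]-.082)<.005)];print('hub top',len(q),np.median(q[:,2]) if len(q) else '')
for c in('top','side'):
  im,d=r.snapshot(c);P=pts(c,d);q=P[(np.hypot(P[...,0]-.577,P[...,1]+.346)<.008)];print(c,'centre z',np.round(np.nanpercentile(q[:,2],[10,50,90]),3) if len(q) else '')
E
```

```text
25.625 [ 0.57751875 -0.34719262  0.09828637] [ 1.79987263e+02 -9.25979940e-03  1.95034458e+01] [-0.3027767   0.27074662 -0.907892  ] [-0.02166524  0.16880521 -0.05895617] 0.046221931048347986
collar z [0.09792728 0.11317157 0.21469516]
tilt [0.00074941 0.00092249 0.11302499]
cover 7548 [-6.40353270e-04 -8.03939450e-05  6.44139987e-02]
hub top 426 0.08170008090132555
top centre z [0.453 0.454 0.456]
side centre z [0.108 0.117 0.454]
```

Request:
send_rows --motion '[[[0, 0, -0.02], 0, 1], [[0, 0, -0.02], 0, 1], [[0, 0, -0.02], 0, 1], [[0, 0, -0.02], 0, 1]]'

```text
time_s: 26.28
ee_pos: [0.5775, -0.3471, 0.0971]
tcp_rot: [-180.0, -0.0, 19.5]
contact_force: [0.9, -0.2, -1.8]
finger_gap: 0.0456
gripper_force: 30.0
```

```bash
python3 -c "
from bench import r
s=r.sense();print(s['ee_pos'],s['contact_force'],s['finger_gap'],s['gripper_force']);print(r.hand_in())"
```

```text
[ 0.57747173 -0.34706221  0.09713532] [ 0.89366729 -0.24215036 -1.76773118] 0.045626579361349374 29.999870862811804
the job is handed in; nothing more can be done
None
```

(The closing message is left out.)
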